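Load mould parts into their welding nests

ROBOT

A 7-joint arm with a two-finger parallel gripper is mounted at the origin on the work surface. World frame = base frame: x ahead of the robot, y to its left, z up, the work surface at z = 0. Lengths are in mm, angles in rad, forces in N, time in s.
With the tool pointing down it reaches from about 400 to 900 mm from the base axis. Payload 5.5 kg.
Tool frame: the origin (TCP) lies at the very end of the fingers, on their centre line; the grasp point (between the pads) lies 19 mm behind it (manip.grip_point_offset is the distance from the TCP to the grasp point, in mm); z points along the fingers, y is the line along which they close (so a half turn about z gives the same grasp; the last joint's range is limited). The gripper opens to 92 mm and grips with 3 to 60 N. Pads are 19 mm wide; open, the fingers measure 130 mm over their backs; the gripper's body (75 mm by 190 mm) begins 47 mm behind the grasp point.
Start: joints at [-1.082, 0.501, -0.427, 1.55, 0.221, 1.138, -0.21], TCP at [145.487, 633.509, 226.729] pointing down, gripper open.
Joint ranges: [-2.88, 2.88], [-0.31, 2.03], [-1.54, 1.56], [0.2, 2.42], [-1.41, 4.55], [0.19, 2.02], [-2.57, 2.57]. Speed limits (rad/s): [2.57, 2.57, 3.14, 3.14, 3.14, 3.14, 3.14].

INTERFACE

Orientations are given as [roll, pitch, yaw] about the fixed x, y, z axes, in that order (R = Rz(yaw) Ry(pitch) Rx(roll)).
In Python, from station import manip, viewer, order, models gives the robot as it stands.
- The arm moves only by the shell command python3 -m inch 'ROWS'. ROWS is text: rows parted by semicolons, each of 7 numbers parted by spaces: the shift along the tool's x, y, z as a fraction of full scale, then the turn, a rotation vector about the tool's x, y, z as a fraction of full scale, then the opening, from 0 (shut) to 1 (fully open). A call has 1 to 5 rows; each row shifts and turns the commanded pose from where the row before left it, along the tool's axes as they then stand; what a row does not reach is not made up. Full scale, the value 1, is 5 cm for a shift and 6 degrees for a turn. A row lasts 1/8 s, in which the tool goes at most 62.5 mm and 10.7 degrees, less where a joint would pass 70% of its speed; a pose out of reach is approached as far as the arm can. A call with a number of a shift or a turn outside -1 to 1 is refused whole. A call with a gripper value outside its range is refused whole. The fingers move at their own pace and stop on an object; the grip force is fixed at half the most. Time passes only in rows, so rows that do not move let the fingers close. It gives the time, the measured TCP pose, the force, the opening and the grip force at its end, in the units of the state.
- manip.read_state(): the state, without advancing time (a new reading comes with each control period).
- viewer.camera(name): name is "scene" or "side" or "wrist"; returns the picture (400x640x3 uint8, red, green, blue); there is no depth.
- viewer.camera_params(name): a dict with "fx", "fy", "cx", "cy" (pixels), "dist" ([k1, k2, p1, p2, k3] as OpenCV has them; the pictures are not rectified), "rvec" (rotation vector, rad) and "tvec" (3), from world to camera coordinates, as OpenCV has them; the wrist camera has in their place "T_tool_cam" (4x4, takes a point from camera to tool coordinates, whose origin is the TCP and whose axes are the flange's). Camera axes: x right, y down, z forward; pixel columns grow to the right and rows downward; lengths in mm; the calibration is good to about 2 mm. A picture is of the moment at which its call begins: read the wrist's pose just before it. camera_params takes no time and is no camera call.
- order.sign_off(): hands the job in; it is judged then, once.
Trained networks look in the newest picture that a camera, given by its name, has taken for a name from the list of things; names that differ only in an ending like _2 or _b are one class to them, and where a whole thing is asked for, a point or a joint stands for the part that bears it (a point fixed in the world has none). Each returns a list of dicts, best first, with "conf" (0 to 1); they miss things now and then, are a little off and sometimes report something else, mostly with a low value. They report only what shows in the picture. A call takes as long as a camera call. They do not tell look-alikes from the thing itself.
- models.cut_out(camera, name): "region" (400x640 bool, what is visible of it) and "point" ([column, row] in pixels, amid what is visible of it).
- models.tip_of(camera, name): "point" ([column, row] in pixels: a listed point, or the origin of a listed thing).
The state is a dict: "time_s": time; "joint_positions": joint angles; "qvel": joint speeds; "effort": joint torques, N m; "position": TCP position; "orientation": TCP orientation; "force": force on the tool from outside, world axes, zero at the start; "ft_torque": the same for the moment, N m; "opening": finger opening in mm; "grip_force": force on a finger pad.
Only numpy, scipy, OpenCV 4.12 (cv2) and the standard library are available. Lean on these libraries where they do the work, as an engineer would, in place of code of your own. Each camera call takes 0.05 s, during which the arm holds its last target. There are 200 camera calls.

TASK

Get the four worn mould parts ready for laser repair: set each one upright in the nest whose outline matches its own - the brass bushing in the round nest, the square steel insert in the square nest, the long steel gib in the long nest and the copper cross electrode in the cross-shaped nest - each down flat on the nest's floor inside the rim, and let go. Set them down rather than dropping them, and leave the red-capped paste jar standing where it is.

Things in the scene. Friction and masses are not known exactly. Their poses are not given: they have to be found in the camera images.
- bushing: Guide bushing: plain brass tube standing on end, outside diameter 42 mm, bore 24 mm, height 42 mm, about 0.33 kg. Stands upright on the bench at the start, in the row nearer the robot. Origin: centre of its underside, z up.
- insert: Mould insert: dark steel square block, 44 x 44 mm, 40 mm high, with a black round mark on top, about 0.55 kg. Stands upright on the bench at the start, in the row nearer the robot. Origin: centre of its underside, z up. x and y are square to its sides.
- gib: Gib: bright steel bar, 90 mm long (its x axis), 24 mm wide (its y axis), 40 mm high, two black screw-hole marks on top, about 0.58 kg. Stands upright on the bench at the start, in the row nearer the robot. Origin: centre of its underside, z up.
- electrode: Copper electrode: upright block of plus-shaped section, two bars 54 mm long and 20 mm wide crossing at right angles along its x and y axes, 40 mm high, about 0.55 kg. Stands upright on the bench at the start, in the row nearer the robot. Origin: centre of its underside, z up. It can be gripped end to end over one of the bars (54 mm).
- round_nest: Round nest: aluminium ring, outside diameter 68 mm, with a blue floor 56 mm in diameter. Fixed to the bench, in the row farther from the robot. Origin: centre of its underside, on the bench; z up. Its floor is 6 mm and the top of its rim 11 mm above the bench.
- square_nest: Square nest: aluminium rim 70 x 70 mm outside, blue floor 58 x 58 mm, sides along its x and y axes. Fixed to the bench, in the row farther from the robot. Origin: centre of its underside, on the bench; z up. Its floor is 6 mm and the top of its rim 11 mm above the bench.
- long_nest: Long nest: aluminium rim 116 mm (its x axis) x 50 mm (its y axis) outside, blue floor 104 x 38 mm. Fixed to the bench, in the row farther from the robot. Origin: centre of its underside, on the bench; z up. Its floor is 6 mm and the top of its rim 11 mm above the bench.
- cross_nest: Cross nest: aluminium rim 80 x 80 mm outside with four aluminium corner blocks as high as the rim, which leave a blue plus-shaped floor: 68 mm from end to end, arms 34 mm wide, along its x and y axes. Fixed to the bench, in the row farther from the robot. Origin: centre of its underside, on the bench; z up. Its floor is 6 mm and the top of its rim 11 mm above the bench.
- paste_jar: Jar of polishing paste with a red cap, 48 mm in diameter, 65 mm high; a bystander, not to be moved. Origin: centre of its underside. It and the parts and nests stand at least 115 mm apart, centre to centre; a few unlisted small things (magnifier, wire spool, dish; 40 mm high or less) stand in the same two rows at the same spacing. Taller equipment stands only along the edges of the bench.
Mind the look-alikes: they are no part of the job. What is shaped like the insert but green or turquoise is not meant. Leave any brown or turquoise look-alike of the square_nest alone.

How it is judged:
By the outcome, as a careful person would: the job done as asked, in the order asked, and still so for the second after the job is handed in, with the robot touching nothing.
It also fails if it takes over 115 s, if anything falls off the work surface, if the arm or the gripper's body presses on something with over 40 N, if the wrist force passes 120 N, or if a joint passes its speed limit or range.

## Working session

There is one attempt and no reset: what is moved stays moved. The work goes in short steps, Python scripts to look and compute and a shell command to move; the robot and the scene stay as the last step left them, time stands still between calls to the robot, and variables do not carry over. Pictures are saved under pics/ and viewed, at most 14 in all, crops included, and the job is handed in when it is done.

```bash
ls; mkdir -p pics; python3 - <<'E'
from station import manip, viewer, order, models
import cv2
s=manip.read_state();print({k:s[k] for k in('time_s','position','orientation','force','opening')})
for c in('scene','side'):
    im=viewer.camera(c);cv2.imwrite(f'pics/{c}0.png',im[:,:,::-1])
    for n in 'bushing insert gib electrode round_nest square_nest long_nest cross_nest paste_jar'.split():
        print(c,n,[(round(d['conf'],2),[int(v) for v in d['point']]) for d in models.cut_out(c,n)][:4])
E
```

```text
pics
{'time_s': 0.0, 'position': array([145.43741812, 632.80044172, 225.68382167]), 'orientation': array([-3.13966304e+00, -4.83813384e-05,  2.91578129e+00]), 'force': array([-0.03125092,  0.31687367, -0.18299451]), 'opening': 92.04226102378092}
scene bushing [(0.79, [356, 190])]
scene insert [(0.73, [231, 156]), (0.6, [266, 162])]
scene gib [(0.84, [297, 186])]
scene electrode []
scene round_nest [(0.71, [487, 230])]
scene square_nest [(0.86, [164, 169]), (0.66, [163, 242])]
scene long_nest [(0.82, [365, 238])]
scene cross_nest [(0.98, [293, 239])]
scene paste_jar [(0.58, [484, 180])]
side bushing [(0.75, [305, 176])]
side insert [(0.96, [335, 257]), (0.79, [287, 277]), (0.56, [288, 242])]
side gib [(0.84, [317, 213])]
side electrode [(0.55, [285, 150])]
side round_nest [(0.57, [319, 126])]
side square_nest [(0.96, [422, 293]), (0.86, [391, 352]), (0.64, [321, 349])]
side long_nest [(0.66, [355, 170])]
side cross_nest [(0.97, [371, 208])]
side paste_jar [(0.7, [275, 120])]
```

View pics/scene0.png

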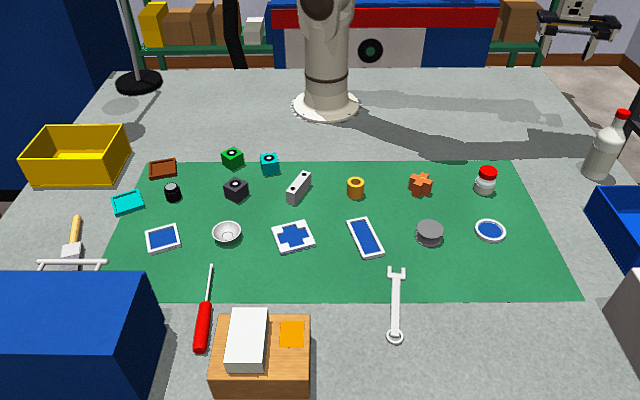

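View pics/side0.png

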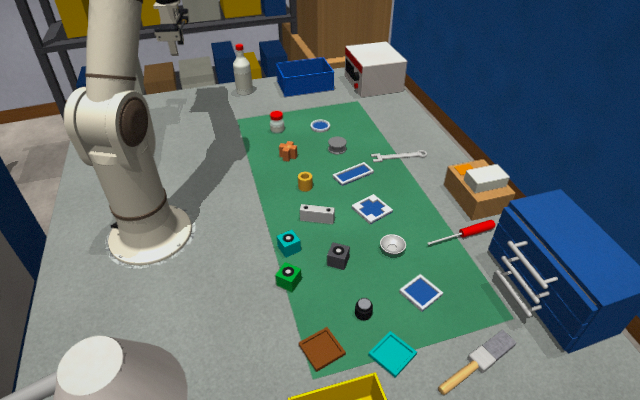

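The scene picture has the dark insert at (235,189), with green (232,157) and turquoise (269,163) look-alikes that I'll leave alone. The gib is at (298,187), the bushing at (356,187), the electrode at (420,184) and the jar at (485,180). The nests are square (163,238), cross (293,237), long (365,238) and round (490,230). The brown (163,168) and turquoise (127,202) trays are not the square nest. The magnifier, dish and spool are at (172,192), (227,233) and (430,232).

```bash
cat > h.py <<'E'
import numpy as np, cv2
from station import manip, viewer, order, models
from scipy.spatial.transform import Rotation as Ro
def cam(name,state=None):
    p=viewer.camera_params(name)
    K=np.array([[p['fx'],0,p['cx']],[0,p['fy'],p['cy']],[0,0,1.]]);D=np.array(p['dist'],float)
    if 'rvec' in p: R=cv2.Rodrigues(np.array(p['rvec'],float))[0];t=np.array(p['tvec'],float).ravel()
    else:
        T=np.eye(4);T[:3,:3]=Ro.from_euler('xyz',state['orientation']).as_matrix();T[:3,3]=state['position']
        M=np.linalg.inv(T@np.array(p['T_tool_cam']));R=M[:3,:3];t=M[:3,3]
    return K,D,R,t
def plane(c,pts,z):
    K,D,R,t=c;u=cv2.undistortPoints(np.array(pts,float).reshape(-1,1,2),K,D).reshape(-1,2)
    d=np.c_[u,np.ones(len(u))]@R;o=-R.T@t
    return (o+d*((z-o[2])/d[:,2])[:,None])[:,:2]
def proj(c,P):
    K,D,R,t=c;return cv2.projectPoints(np.array(P,float).reshape(-1,1,3),cv2.Rodrigues(R)[0],t,K,D)[0].reshape(-1,2)
def ortho(c,im,z,x0,x1,y0,y1,s=1):
    "row = x (down), col = y, s px/mm"
    X,Y=np.meshgrid(np.arange(x0,x1,1/s),np.arange(y0,y1,1/s),indexing='ij')
    m=proj(c,np.c_[X.ravel(),Y.ravel(),np.full(X.size,z)]).astype(np.float32).reshape(*X.shape,2)
    return cv2.remap(im,m[...,0],m[...,1],cv2.INTER_LINEAR)
E
python3 - <<'E'
from h import *
A=dict(insert=(235,184),gib=(298,182),bushing=(356,182),electrode=(420,179),jar=(485,168))
B=dict(square=(163,238),cross=(293,236),long=(365,237),round=(490,230),dish=(227,233),spool=(430,230),magn=(172,190))
S=dict(insert=(338,250),gib=(317,208),bushing=(305,175),electrode=(288,146),jar=(276,114));T=dict(square=(422,292),cross=(372,208),long=(353,173),round=(320,125),dish=(392,245),spool=(337,143),magn=(364,306))
a,b=cam('scene'),cam('side')
for P,Q,z in((A,S,40),(B,T,8)):
    for k in P: print(k,plane(a,[P[k]],z).round()[0],plane(b,[Q[k]],z).round()[0])
print(viewer.camera_params('wrist'))
E
```

```text
insert [ 442. -228.] [ 440. -228.]
gib [436. -74.] [434. -73.]
bushing [437.  68.] [440.  71.]
electrode [427. 226.] [427. 226.]
jar [385. 398.] [431. 427.]
square [ 592. -375.] [ 593. -378.]
cross [587. -82.] [587. -83.]
long [591.  79.] [589.  78.]
round [572. 364.] [571. 364.]
dish [ 577. -232.] [ 585. -225.]
spool [570. 228.] [593. 242.]
magn [ 426. -395.] [ 453. -374.]
{'fx': 314.40949902345955, 'fy': 314.40949902345955, 'cx': 316.0360177180185, 'cy': 199.19221478768992, 'dist': array([-0.02275629,  0.        ,  0.        ,  0.        ,  0.        ]), 'T_tool_cam': array([[ 1.56496877e-03, -9.51038472e-01, -3.09068560e-01,
         8.41251883e+01],
       [ 9.99998550e-01,  1.28066955e-03,  1.12272980e-03,
         2.41549455e-01],
       [-6.71944543e-04, -3.09069869e-01,  9.51039097e-01,
        -1.58889407e+02],
       [ 0.00000000e+00,  0.00000000e+00,  0.00000000e+00,
         1.00000000e+00]])}
```

```bash
python3 - <<'E'
from h import *
P=dict(insert=(441,-228,40),gib=(435,-74,40),bushing=(438,69,42),electrode=(427,226,40),square=(592,-376,11),cross=(587,-82,11),long=(590,78,11),round=(572,364,11))
rows=[]
for n in('scene','side'):
    im=cv2.imread(f'pics/{n}0.png');c=cam(n)
    t=[ortho(c,im,z,x-62.5,x+62.5,y-62.5,y+62.5,1.6) for x,y,z in P.values()]
    rows.append(t)
M=[np.hstack(rows[i][j:j+4]) for j in(0,4) for i in(0,1)]
g=np.vstack(M);g=cv2.resize(g,(600,600));cv2.imwrite('pics/ortho.png',g)
E
```

```text
(no output)
```

View pics/ortho.png

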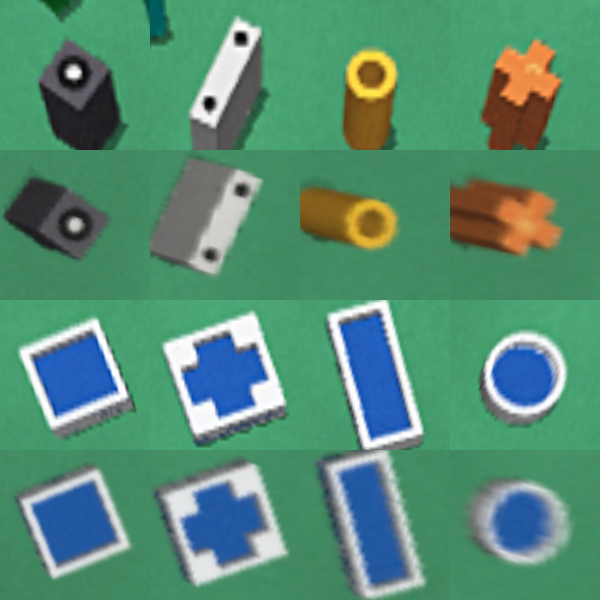

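Mosaic: dark steel insert, gib, brass ring, copper plus (top rows, from both cameras), then the square, cross, long and round nests with white rims. These are all the right ones, so I'll fit outlines next.

```bash
cat > fit.py <<'E'
from h import *
from scipy.optimize import differential_evolution
def dens(poly):
    poly=np.array(poly,float);o=[]
    for a,b in zip(poly,np.roll(poly,-1,0)):
        n=max(2,int(np.hypot(*(b-a))));o.append(a+(b-a)*np.linspace(0,1,n,endpoint=False)[:,None])
    return np.vstack(o)
def rect(l,w):return dens([(l/2,w/2),(-l/2,w/2),(-l/2,-w/2),(l/2,-w/2)])
def plus(l,w):
    l/=2;w/=2;return dens([(l,w),(w,w),(w,l),(-w,l),(-w,w),(-l,w),(-l,-w),(-w,-w),(-w,-l),(w,-l),(w,-w),(l,-w)])
def circ(d):
    t=np.linspace(0,2*np.pi,120);return np.c_[np.cos(t),np.sin(t)]*d/2
O=dict(insert=(rect(44,44),),gib=(rect(90,24),),bushing=(circ(42),),electrode=(plus(54,20),),square=(rect(70,70),rect(58,58)),cross=(rect(80,80),plus(68,34)),long=(rect(116,50),rect(104,38)),round=(circ(68),circ(56)))
SYM=dict(insert=90,electrode=90,square=90,cross=90,gib=180,long=180,bushing=1,round=1)
def grad(im):
    im=cv2.GaussianBlur(im,(0,0),1.).astype(np.float32)
    g=np.sqrt(cv2.Sobel(im,cv2.CV_32F,1,0)**2+cv2.Sobel(im,cv2.CV_32F,0,1)**2).max(2)
    return np.minimum(g,120)
def fit(name,views,x,y,z,r=9):
    """views: list of (cam, bgr)"""
    G=[(c,grad(im)) for c,im in views];L=np.vstack(O[name]);w=np.hstack([np.full(len(o),1./len(o)) for o in O[name]])
    def f(p):
        a=np.deg2rad(p[2]);q=L@np.array([[np.cos(a),np.sin(a)],[-np.sin(a),np.cos(a)]])+p[:2]
        s=0
        for c,g in G:
            m=proj(c,np.c_[q,np.full(len(q),z)]).astype(np.float32)
            s+=(cv2.remap(g,m[None,:,0],m[None,:,1],cv2.INTER_LINEAR)[0]*w).sum()
        return -s
    R=differential_evolution(f,[(x-r,x+r),(y-r,y+r),(0,SYM[name])],seed=1,popsize=12,maxiter=80,tol=1e-4)
    return R.x.round(1),round(R.fun)
E
python3 - <<'E'
from fit import *
P=dict(insert=(441,-228,40),gib=(435,-74,40),bushing=(438,69,42),electrode=(427,226,40),square=(592,-376,11),cross=(587,-82,11),long=(590,78,11),round=(572,364,11))
V={n:(cam(n),cv2.imread(f'pics/{n}0.png')) for n in('scene','side')}
for k,p in P.items(): print(k,*[fit(k,v,*p) for v in([V['scene']],[V['side']],list(V.values()))])
E
```

```text
insert (array([ 440.9, -229. ,   54.5]), -120) (array([ 440.3, -229.3,   53.8]), -113) (array([ 440.3, -229.2,   54.1]), -233)
gib (array([432.7, -73.5, 153.6]), -120) (array([432.4, -76. , 156.1]), -120) (array([432.7, -75.6, 155.6]), -239)
bushing (array([438.3,  66.4,   0.6]), -120) (array([437.5,  63.9,   0.9]), -120) (array([4.374e+02, 6.490e+01, 1.000e-01]), -240)
electrode (array([424.5, 228.3,  60. ]), -120) (array([424.4, 228.4,  57.8]), -120) (array([424.3, 228.9,  60.2]), -240)
square (array([ 590.1, -377.2,   23.3]), -240) (array([ 590.4, -376. ,   22.6]), -239) (array([ 590.4, -376.5,   22.6]), -478)
cross (array([585.9, -82.4,  19. ]), -240) (array([586.1, -81.5,  17.8]), -240) (array([586.3, -82.5,  17.8]), -480)
long (array([594.3,  79.3,  14.5]), -240) (array([586.4,  70.3,  14.5]), -238) (array([589.4,  78.2,  15.1]), -476)
round (array([571.8, 363. ,   0.8]), -240) (array([5.733e+02, 3.708e+02, 4.000e-01]), -239) (array([572.1, 363. ,   0.6]), -477)
```

```bash
sed -i 's/np.minimum(g,120)/np.sqrt(g)*10/' fit.py; python3 - <<'E'
from fit import *
P=dict(insert=(441,-228,40),gib=(435,-74,40),bushing=(438,69,42),electrode=(427,226,40),square=(592,-376,11),cross=(587,-82,11),long=(590,78,11),round=(572,364,11))
V={n:(cam(n),cv2.imread(f'pics/{n}0.png')) for n in('scene','side')}
for k,p in P.items(): print(k,*[fit(k,v,*p) for v in([V['scene']],[V['side']],list(V.values()))])
E
```

```text
insert (array([ 441. , -229. ,   55.3]), -137) (array([ 444.1, -232.5,   64.5]), -109) (array([ 440.6, -229.3,   54.4]), -246)
gib (array([432.4, -74.1, 154.4]), -195) (array([432.2, -74.4, 154.7]), -161) (array([432.4, -74.1, 154.4]), -356)
bushing (array([437.4,  66.1,   0.9]), -203) (array([437.1,  65.8,   0.8]), -176) (array([437.3,  66. ,   0.9]), -379)
electrode (array([425. , 228.3,  58.3]), -193) (array([425. , 228.2,  58.3]), -168) (array([424.9, 228.4,  58.2]), -360)
square (array([ 590.2, -377.1,   22.3]), -403) (array([ 590.7, -375.9,   22.5]), -356) (array([ 590.5, -376.7,   22.4]), -755)
cross (array([585.9, -82.8,  19.2]), -412) (array([586.2, -82.2,  19.2]), -353) (array([586.1, -82.7,  19.3]), -764)
long (array([589.2,  77.9,  15.2]), -411) (array([585.9,  70.4,  14.8]), -313) (array([589.3,  78. ,  15.3]), -719)
round (array([570.9, 364. ,   0.9]), -378) (array([5.716e+02, 3.715e+02, 2.000e-01]), -299) (array([570.9, 364.1,   0.9]), -661)
```

```bash
cat > plan.py <<'E'
import sys
from h import *
def plan(x,y,z,yaw,n):
    s=manip.read_state();p=np.array(s['position']);R=Ro.from_euler('xyz',s['orientation'])
    G=Ro.from_euler('xyz',[np.pi,0,np.deg2rad(yaw)])
    r=(R.inv()*G).as_rotvec();d=np.array([x,y,z])-p
    print('now',p.round(1),np.rad2deg(s['orientation']).round(1),'d',d.round(1),'turn/row',(np.rad2deg(r)/n).round(1))
    out=[]
    for i in range(n):
        Ri=R*Ro.from_rotvec(r*i/n)
        out.append(' '.join(f'{v:.2f}' for v in np.r_[Ri.inv().apply(d/n)/50,np.rad2deg(r)/n/6]))
    print('\n'.join(out))
plan(*map(float,sys.argv[1:5]),int(sys.argv[5]))
E
python3 plan.py 437 66 110 150 15
```

```text
now [145.5 633.5 226.7] [180.   -0.  167.1] d [ 291.5 -567.5 -116.7] turn/row [ 0.  -0.   1.1]
-0.55 -0.65 0.16 0.00 -0.00 0.19
-0.56 -0.64 0.16 0.00 -0.00 0.19
-0.57 -0.63 0.16 0.00 -0.00 0.19
-0.59 -0.62 0.16 0.00 -0.00 0.19
-0.60 -0.60 0.16 0.00 -0.00 0.19
-0.61 -0.59 0.16 0.00 -0.00 0.19
-0.62 -0.58 0.16 0.00 -0.00 0.19
-0.63 -0.57 0.16 0.00 -0.00 0.19
-0.64 -0.56 0.16 0.00 -0.00 0.19
-0.66 -0.54 0.16 0.00 -0.00 0.19
-0.67 -0.53 0.16 0.00 -0.00 0.19
-0.68 -0.52 0.16 0.00 -0.00 0.19
-0.69 -0.50 0.16 0.00 -0.00 0.19
-0.70 -0.49 0.16 0.00 -0.00 0.19
-0.71 -0.48 0.16 0.00 -0.00 0.19
```

```bash
python3 -m inch '-0.55 -0.65 0.1 0 0 0.2 1;-0.56 -0.64 0.1 0 0 0.2 1;-0.57 -0.63 0.1 0 0 0.2 1;-0.59 -0.62 0.1 0 0 0.2 1;-0.6 -0.6 0.1 0 0 0.2 1'
python3 -m inch '-0.61 -0.59 0.16 0 0 0.2 1;-0.62 -0.58 0.16 0 0 0.2 1;-0.63 -0.57 0.16 0 0 0.2 1;-0.64 -0.56 0.16 0 0 0.2 1;-0.66 -0.54 0.16 0 0 0.2 1'
python3 plan.py 437 66 110 150 5
```

```text
time_s: 1.62
position: [243.0, 442.9, 201.8]
orientation: [3.141, 0.0, 2.81]
force: [0.6, 0.8, 0.3]
opening: 91.7
grip_force: 0.0
time_s: 2.25
position: [338.6, 253.2, 161.8]
orientation: [3.141, 0.001, 2.706]
force: [1.3, -1.0, -0.8]
opening: 91.8
grip_force: 0.0
now [338.6 253.2 161.8] [179.9   0.  155. ] d [  98.4 -187.2  -51.8] turn/row [0. 0. 1.]
-0.67 -0.51 0.21 0.00 0.00 0.17
-0.68 -0.50 0.21 0.00 0.00 0.17
-0.69 -0.49 0.21 0.00 0.00 0.17
-0.70 -0.48 0.21 0.00 0.00 0.17
-0.71 -0.46 0.21 0.00 0.00 0.17
```

Tracks accurately. On to the hover, then a wrist look to check the fit.

```bash
python3 -m inch '-0.67 -0.51 0.2 0 0 0.17 1;-0.68 -0.5 0.2 0 0 0.17 1;-0.69 -0.49 0.2 0 0 0.17 1;-0.7 -0.48 0.2 0 0 0.17 1;-0.7 -0.46 0.2 0 0 0.17 1'
cat > look.py <<'E'
import sys
from fit import *
n,x,y,z=sys.argv[1],*map(float,sys.argv[2:5])
s=manip.read_state();im=viewer.camera('wrist')[:,:,::-1].copy();c=cam('wrist',s)
f=fit(n,[(c,im)],x,y,z);print(n,f)
p=f[0];a=np.deg2rad(p[2])
for L in O[n]:
    q=L@np.array([[np.cos(a),np.sin(a)],[-np.sin(a),np.cos(a)]])+p[:2]
    for u in proj(c,np.c_[q,np.full(len(q),z)]): cv2.circle(im,(int(u[0]),int(u[1])),0,(255,0,255),-1)
if len(sys.argv)>5: cv2.imwrite(f'pics/{sys.argv[5]}.png',im)
E
python3 look.py bushing 437 66 42 w1; python3 plan.py 437 66 10 150 3
```

```text
time_s: 2.88
position: [436.9, 66.4, 111.8]
orientation: [3.141, 0.001, 2.617]
force: [0.8, 0.5, -0.3]
opening: 92.0
grip_force: 0.0
bushing (array([437.7,  66.4,   1. ]), -156)
now [438.7  60.7 110.9] [-179.9    0.2  149.6] d [  -1.7    5.3 -100.9] turn/row [-0.   0.1 -0.1]
0.03 0.03 0.67 -0.00 0.01 -0.02
0.03 0.03 0.67 -0.00 0.01 -0.02
0.03 0.03 0.67 -0.00 0.01 -0.02
```

View pics/w1.png

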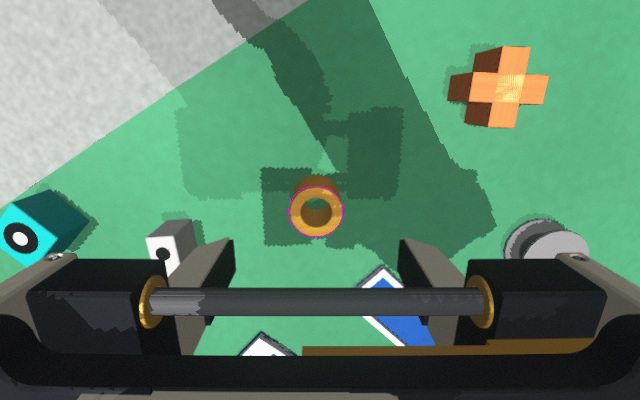

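The wrist picture shows the bushing at (316,212) with the fitted circle right on its top, so the fits hold. The arm lags its command, so I'll settle before planning.

```bash
python3 -m inch '0 0 0 0 0 0 1;0 0 0 0 0 0 1' | grep pos; python3 plan.py 437.3 66.2 10 150 3
```

```text
position: [435.7, 68.5, 111.9]
now [435.7  68.5 111.9] [180.  -0. 150.] d [   1.6   -2.3 -101.9] turn/row [ 0. -0.  0.]
-0.02 -0.01 0.68 0.00 -0.00 0.00
-0.02 -0.01 0.68 0.00 -0.00 0.00
-0.02 -0.01 0.68 0.00 -0.00 0.00
```

```bash
python3 -m inch '-0.04 -0.02 0.7 0 0 0 1;-0.02 -0.01 0.7 0 0 0 1;0 0 0.64 0 0 0 1;0 0 0 0 0 0 1;0 0 0 0 0 0 1';python3 plan.py 437.3 66.2 10 150 1
```

```text
time_s: 3.8
position: [438.2, 65.6, 10.6]
orientation: [3.141, 0.0, 2.619]
force: [0.2, -0.2, 1.1]
opening: 92.0
grip_force: 0.0
now [438.2  65.6  10.6] [179.9   0.  150. ] d [-0.9  0.6 -0.6] turn/row [0.1 0.  0. ]
0.02 0.00 0.01 0.01 0.00 0.01
```

```bash
python3 -m inch '0 0 0 0 0 0 0;0 0 0 0 0 0 0;0 0 0 0 0 0 0;0 0 0 0 0 0 0;0 0 0 0 0 0 0'
python3 -m inch '0 0 0 0 0 0 0;0 0 -0.5 0 0 0 0;0 0 -0.8 0 0 0 0;0 0 -0.7 0 0 0 0;0 0 0 0 0 0 0';python3 plan.py 571 364 110 150 7
```

```text
time_s: 4.42
position: [437.7, 64.6, 9.7]
orientation: [3.142, -0.0, 2.617]
force: [-0.9, -0.5, 0.8]
opening: 46.4
grip_force: 0.0
time_s: 5.05
position: [439.4, 64.9, 111.5]
orientation: [3.139, 0.004, 2.617]
force: [0.0, 0.6, -3.4]
opening: 41.1
grip_force: 30.0
now [439.4  64.9 111.5] [179.8   0.2 150. ] d [131.6 299.1  -1.5] turn/row [ 0.  0. -0.]
0.10 0.93 0.01 0.00 0.00 -0.00
0.10 0.93 0.01 0.00 0.00 -0.00
0.10 0.93 0.01 0.00 0.00 -0.00
0.10 0.93 0.01 0.00 0.00 -0.00
0.10 0.93 0.01 0.00 0.00 -0.00
0.10 0.93 0.01 0.00 0.00 -0.00
0.10 0.93 0.00 0.00 0.00 -0.00
```

```bash
python3 -m inch '0.06 0.6 0 0 0 0 0;0.1 0.95 0 0 0 0 0;0.1 1 0 0 0 0 0;0.1 1 0 0 0 0 0;0.1 1 0 0 0 0 0';python3 -m inch '0.1 0.95 0 0 0 0 0;0.1 0.65 0 0 0 0 0;0.04 0.36 0 0 0 0 0;0 0 0 0 0 0 0;0 0 0 0 0 0 0';python3 plan.py 571 364 17 150 4;python3 look.py round 571 364 11
```

```text
time_s: 5.68
position: [530.8, 273.7, 107.0]
orientation: [-3.138, -0.002, 2.617]
force: [-0.2, -0.1, -3.1]
opening: 40.6
grip_force: 30.0
time_s: 6.3
position: [569.3, 362.0, 107.6]
orientation: [-3.138, -0.001, 2.617]
force: [-0.1, -0.5, -2.7]
opening: 41.3
grip_force: 30.0
now [569.3 362.  107.6] [-1.798e+02 -1.000e-01  1.499e+02] d [  1.7   2.  -90.6] turn/row [-0.1 -0.  -0. ]
-0.00 0.01 0.45 -0.01 -0.00 -0.00
-0.00 0.01 0.45 -0.01 -0.00 -0.00
-0.00 0.01 0.45 -0.01 -0.00 -0.00
-0.00 0.01 0.45 -0.01 -0.00 -0.00
round (array([571. , 364. ,   0.9]), -258)
```

```bash
python3 -m inch '0 0.04 0.6 0 0 0 0;0 0.01 0.6 0 0 0 0;0 0 0.4 0 0 0 0;0 0 0.14 0 0 0 0;0 0 0 0 0 0 0';python3 plan.py 571 364 16 150 1;
```

```text
time_s: 6.98
position: [571.8, 365.9, 22.7]
orientation: [-3.141, -0.0, 2.617]
force: [0.3, 0.4, -2.5]
opening: 40.9
grip_force: 30.0
now [571.8 365.9  22.7] [-180.    -0.   149.9] d [-0.8 -1.9 -6.7] turn/row [-0.  -0.  -0.1]
-0.01 -0.04 0.13 -0.00 -0.00 -0.01
```

```bash
python3 -m inch '0 -0.04 0.06 0 0 0 0;0 0 0.04 0 0 0 0;0 0 0 0 0 0 0;0 0 0 0 0 0 0';python3 -m inch '0 0 0.02 0 0 0 0;0 0 0 0 0 0 0'
```

```text
time_s: 7.48
position: [570.8, 364.5, 18.0]
orientation: [3.141, 0.0, 2.617]
force: [0.1, -0.2, -3.0]
opening: 41.2
grip_force: 30.0
time_s: 7.72
position: [570.6, 364.3, 16.6]
orientation: [-3.141, -0.0, 2.617]
force: [-0.5, -0.6, -3.0]
opening: 41.1
grip_force: 30.0
```

```bash
python3 -m inch '0 0 0.02 0 0 0 0;0 0 0 0 0 0 0'|egrep 'pos|force'; python3 -m inch '0 0 0.02 0 0 0 0;0 0 0 0 0 0 0'|egrep 'pos|force'
```

```text
position: [570.7, 364.4, 15.8]
force: [0.2, 0.4, -1.7]
grip_force: 30.0
position: [570.7, 364.5, 15.8]
force: [-2.0, -1.7, 6.0]
grip_force: 30.0
```

```bash
python3 -m inch '0 0 -0.02 0 0 0 1;0 0 0 0 0 0 1;0 0 0 0 0 0 1;0 0 0 0 0 0 1;0 0 0 0 0 0 1';python3 -m inch '0 0 -0.4 0 0 0 1;0 0 -0.8 0 0 0 1;0 0 -0.8 0 0 0 1;0 0 0 0 0 0 1;0 0 0 0 0 0 1'|grep -v gr; python3 - <<'E'
from h import *
cv2.imwrite('pics/w2.png',viewer.camera('wrist')[:,:,::-1])
E
python3 look.py bushing 571 364 48; python3 plan.py 440.6 -229.3 110 144.4 14
```

```text
time_s: 8.85
position: [570.6, 364.3, 15.6]
orientation: [-3.141, -0.0, 2.617]
force: [0.2, 0.2, -0.2]
opening: 86.2
grip_force: 0.0
time_s: 9.48
position: [570.7, 364.4, 116.6]
orientation: [3.141, 0.0, 2.617]
force: [-0.3, 0.5, -0.0]
opening: 91.7
bushing (array([570. , 365.3,   0.8]), -157)
now [569.8 363.8 114.8] [-179.9   -0.   150. ] d [-129.2 -593.1   -4.8] turn/row [-0.  -0.   0.4]
-0.26 -0.83 0.01 -0.00 -0.00 0.07
-0.27 -0.82 0.01 -0.00 -0.00 0.07
-0.28 -0.82 0.01 -0.00 -0.00 0.07
-0.28 -0.82 0.01 -0.00 -0.00 0.07
-0.29 -0.82 0.01 -0.00 -0.00 0.07
-0.29 -0.82 0.01 -0.00 -0.00 0.07
-0.30 -0.81 0.01 -0.00 -0.00 0.07
-0.30 -0.81 0.01 -0.00 -0.00 0.07
-0.31 -0.81 0.01 -0.00 -0.00 0.07
-0.32 -0.81 0.01 -0.00 -0.00 0.07
-0.32 -0.81 0.01 -0.00 -0.00 0.07
-0.33 -0.80 0.01 -0.00 -0.00 0.07
-0.33 -0.80 0.01 -0.00 -0.00 0.07
-0.34 -0.80 0.01 -0.00 -0.00 0.07
```

View pics/w2.png

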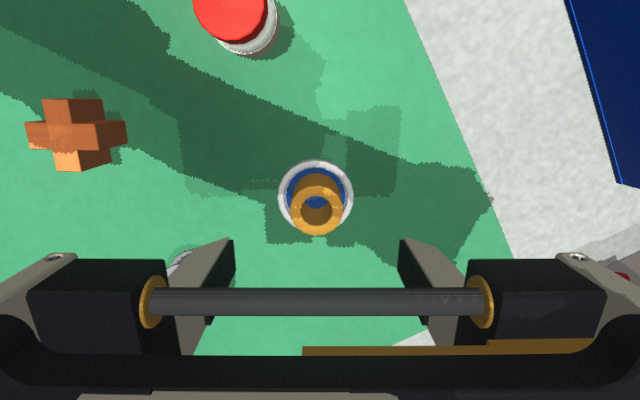

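The bushing stands upright in the round nest, its top at (317,211) and the blue floor visible all around. The jar at (235,10) is untouched. Next the insert.

```bash
python3 -m inch '-0.26 -0.83 0 0 0 0.07 1;-0.27 -0.82 0 0 0 0.07 1;-0.28 -0.82 0 0 0 0.07 1;-0.28 -0.82 0 0 0 0.07 1;-0.29 -0.82 0 0 0 0.07 1' >/dev/null
python3 -m inch '-0.29 -0.82 0 0 0 0.07 1;-0.3 -0.81 0 0 0 0.07 1;-0.3 -0.81 0 0 0 0.07 1;-0.31 -0.81 0 0 0 0.07 1;-0.32 -0.81 0 0 0 0.07 1'|grep -v gr
python3 -m inch '-0.32 -0.81 0 0 0 0.07 1;-0.33 -0.8 0 0 0 0.07 1;-0.33 -0.8 0 0 0 0.07 1;-0.34 -0.6 0 0 0 0.07 1;0 -0.2 0 0 0 0 1'|grep -v gr
python3 -m inch '0 0 0 0 0 0 1;0 0 0 0 0 0 1' | grep pos
python3 plan.py 440.6 -229.3 10 144.4 3;python3 look.py insert 440.6 -229.3 40 w3
```

```text
time_s: 10.82
position: [476.4, -60.3, 114.8]
orientation: [-3.141, -0.002, 2.544]
force: [0.4, -1.0, 0.2]
opening: 91.8
time_s: 11.45
position: [438.7, -230.8, 114.9]
orientation: [-3.14, -0.001, 2.511]
force: [-0.3, 0.9, -0.4]
opening: 91.8
position: [440.2, -226.7, 115.3]
now [ 440.2 -226.7  115.3] [ 1.800e+02 -1.000e-01  1.442e+02] d [   0.4   -2.6 -105.3] turn/row [ 0.  -0.  -0.1]
-0.01 -0.01 0.70 0.00 -0.00 -0.01
-0.01 -0.01 0.70 0.00 -0.00 -0.01
-0.01 -0.01 0.70 0.00 -0.00 -0.01
insert (array([ 441.4, -228.7,   54.9]), -105)
```

View pics/w3.png

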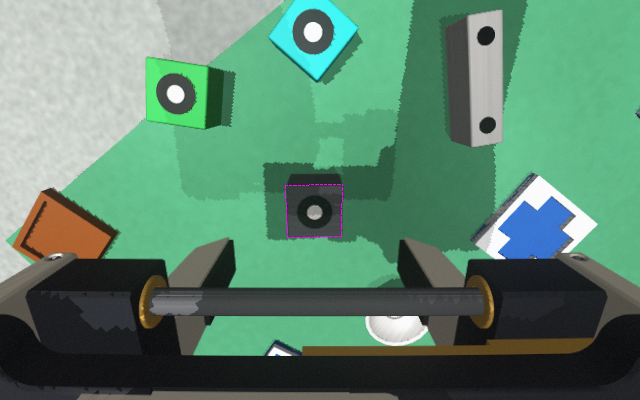

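The dark insert is at (314,211), outlined squarely by the fit. The green (176,93) and turquoise (313,32) blocks are well clear of the fingers. Descending and gripping.

```bash
python3 -m inch '-0.03 -0.04 0.8 0 0 0 1;-0.01 0 0.8 0 0 0 1;0 0 0.5 0 0 0 1;0 0 0 0 0 0 1;0 0 0 0 0 0 1'|egrep 'pos|force|ori';python3 -m inch '0 0 0 0 0 0 0;0 0 0 0 0 0 0;0 0 0 0 0 0 0;0 0 0 0 0 0 0;0 0 0 0 0 0 0'
python3 -m inch '0 0 0 0 0 0 0;0 0 -0.5 0 0 0 0;0 0 -0.8 0 0 0 0;0 0 -0.7 0 0 0 0;0 0 0 0 0 0 0';python3 plan.py 590.4 -376.7 110 112.4 7
```

```text
position: [441.3, -230.8, 11.5]
orientation: [3.141, 0.001, 2.516]
force: [-0.0, 0.1, 0.6]
grip_force: 0.0
time_s: 13.0
position: [440.7, -231.1, 10.8]
orientation: [3.141, 0.0, 2.515]
force: [1.8, 2.5, -0.2]
opening: 46.4
grip_force: 1.5
time_s: 13.62
position: [441.6, -232.1, 112.2]
orientation: [3.141, 0.004, 2.514]
force: [1.2, -0.1, -6.9]
opening: 43.7
grip_force: 30.0
now [ 441.6 -232.1  112.2] [180.    0.2 144.1] d [ 148.8 -144.6   -2.2] turn/row [0.  0.  4.5]
-0.59 -0.09 0.01 0.00 0.01 0.75
-0.59 -0.04 0.01 0.00 0.01 0.75
-0.59 0.01 0.01 0.00 0.01 0.75
-0.59 0.05 0.01 0.00 0.01 0.75
-0.58 0.10 0.01 0.00 0.01 0.75
-0.57 0.15 0.01 0.00 0.01 0.75
-0.56 0.19 0.01 0.00 0.01 0.75
```

```bash
python3 -m inch '-0.59 -0.09 0 0 0 0.75 0;-0.59 -0.04 0 0 0 0.75 0;-0.59 0 0 0 0 0.75 0;-0.59 0.05 0 0 0 0.75 0;-0.58 0.1 0 0 0 0.75 0'|egrep 'pos|gr';python3 -m inch '-0.57 0.15 0 0 0 0.75 0;-0.4 0.15 0 0 0 0.75 0;-0.16 0.04 0 0 0 0 0;0 0 0 0 0 0 0;0 0 0 0 0 0 0'|egrep 'pos|gr';python3 look.py square 590.4 -376.7 11;python3 plan.py 590.4 -376.7 17 112.4 4
```

```text
position: [544.5, -334.7, 107.0]
grip_force: 30.0
position: [586.8, -375.3, 109.6]
grip_force: 30.0
square (array([ 591.9, -375.7,   22.8]), -253)
now [ 587.1 -375.4  110.1] [-1.800e+02 -1.000e-01  1.126e+02] d [  3.3  -1.3 -93.1] turn/row [-0.  -0.   0.1]
-0.01 0.01 0.47 -0.00 -0.00 0.01
-0.01 0.01 0.47 -0.00 -0.00 0.01
-0.01 0.01 0.47 -0.00 -0.00 0.01
-0.01 0.01 0.47 -0.00 -0.00 0.01
```

```bash
python3 -m inch '-0.04 0.06 0.6 0 0 0 0;-0.01 0.01 0.6 0 0 0 0;0 0 0.4 0 0 0 0;0 0 0.16 0 0 0 0;0 0 0 0 0 0 0'|egrep 'pos|for'; python3 -m inch '0 0 0 0 0 0 0' |egrep 'pos|for';python3 plan.py 591 -376.2 17 112.6 1
```

```text
position: [592.0, -377.2, 22.6]
force: [-0.6, -1.6, -6.0]
grip_force: 30.0
position: [593.1, -378.0, 24.1]
force: [-0.3, -0.1, -5.3]
grip_force: 30.0
now [ 593.1 -378.    24.1] [1.799e+02 1.000e-01 1.126e+02] d [-2.1  1.8 -7.1] turn/row [ 0.1  0.1 -0. ]
0.05 -0.03 0.14 0.01 0.02 -0.00
```

```bash
python3 -m inch '0.04 -0.03 0.06 0 0 0 0;0 0 0.04 0 0 0 0;0 0 0 0 0 0 0;0 0 0 0 0 0 0'|egrep 'pos|for';for i in 1; do python3 -m inch '0 0 0.02 0 0 0 0;0 0 0 0 0 0 0'|egrep 'pos|for'; done;  python3 -m inch '0 0 0.02 0 0 0 0;0 0 0 0 0 0 0'|egrep 'pos|for'
```

```text
position: [590.1, -376.1, 17.8]
force: [0.5, -0.1, -6.1]
grip_force: 30.0
position: [590.2, -376.2, 16.9]
force: [0.5, 0.7, -5.1]
grip_force: 30.0
position: [590.2, -376.2, 16.9]
force: [-2.1, 1.4, 5.3]
grip_force: 30.0
```

```bash
python3 -m inch '0 0 -0.01 0 0 0 1;0 0 0 0 0 0 1;0 0 0 0 0 0 1;0 0 0 0 0 0 1;0 0 0 0 0 0 1'|grep open;python3 -m inch '0 0 -0.4 0 0 0 1;0 0 -0.8 0 0 0 1;0 0 -0.8 0 0 0 1;0 0 0 0 0 0 1;0 0 0 0 0 0 1'|grep -v gr;
python3 look.py insert 591 -376 46 w4; python3 plan.py 432.3 -74.1 110 154.4 9
```

```text
opening: 88.8
time_s: 17.92
position: [590.1, -376.0, 117.1]
orientation: [3.141, 0.001, 1.965]
force: [-0.2, 0.1, -1.0]
opening: 91.9
insert (array([ 589.9, -374.5,   22.7]), -124)
now [ 589.5 -375.6  115.9] [-1.800e+02 -1.000e-01  1.126e+02] d [-157.2  301.5   -5.9] turn/row [-0.  -0.  -4.6]
0.75 -0.07 0.01 -0.00 -0.00 -0.77
0.76 -0.00 0.01 -0.00 -0.00 -0.77
0.75 0.06 0.01 -0.00 -0.00 -0.77
0.75 0.12 0.01 -0.00 -0.00 -0.77
0.73 0.18 0.01 -0.00 -0.00 -0.77
0.72 0.24 0.01 -0.00 -0.00 -0.77
0.70 0.29 0.01 -0.00 -0.00 -0.77
0.67 0.35 0.01 -0.00 -0.00 -0.77
0.64 0.40 0.01 -0.00 -0.00 -0.77
```

View pics/w4.png

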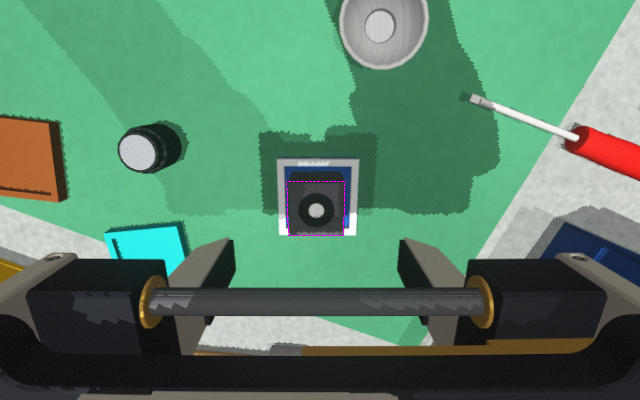

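The insert is down inside the square nest, its top at (316,208), square to the rim and flat. Now the gib.

```bash
python3 -m inch '0.75 -0.07 0 0 0 -0.77 1;0.76 0 0 0 0 -0.77 1;0.75 0.06 0 0 0 -0.77 1;0.75 0.12 0 0 0 -0.77 1;0.73 0.18 0 0 0 -0.77 1'|egrep 'pos|ori'
python3 -m inch '0.72 0.24 0 0 0 -0.77 1;0.7 0.29 0 0 0 -0.77 1;0.67 0.35 0 0 0 -0.77 1;0.4 0.3 0 0 0 -0.77 1;0.24 0.1 0 0 0 0 1'|egrep 'pos|ori'
python3 -m inch '0 0 0 0 0 0 1;0 0 0 0 0 0 1' | grep pos
python3 look.py gib 432.3 -74.1 40;python3 plan.py 432.3 -74.1 10 154.4 3
```

```text
position: [501.5, -206.8, 115.0]
orientation: [-3.141, -0.002, 2.371]
position: [432.0, -73.5, 115.9]
orientation: [3.142, -0.001, 2.693]
position: [433.2, -75.9, 116.3]
gib (array([433.5, -73.6, 154.4]), -164)
now [433.2 -75.9 116.3] [-180.    0.  154.] d [  -0.9    1.8 -106.3] turn/row [-0.   0.  -0.1]
0.01 0.01 0.71 -0.00 0.00 -0.02
0.01 0.01 0.71 -0.00 0.00 -0.02
0.01 0.01 0.71 -0.00 0.00 -0.02
```

```bash
python3 -m inch '0.02 0.02 0.8 0 0 -0.05 1;0 0 0.8 0 0 0 1;0 0 0.52 0 0 0 1;0 0 0 0 0 0 1;0 0 0 0 0 0 1'|egrep 'pos|force|ori';python3 -m inch '0 0 0 0 0 0 0;0 0 0 0 0 0 0;0 0 0 0 0 0 0;0 0 0 0 0 0 0;0 0 0 0 0 0 0'|grep -v time
python3 -m inch '0 0 0 0 0 0 0;0 0 0 0 0 0 0;0 0 0 0 0 0 0;0 0 0 0 0 0 0'|grep -v time
python3 -m inch '0 0 -0.5 0 0 0 0;0 0 -0.8 0 0 0 0;0 0 -0.7 0 0 0 0;0 0 0 0 0 0 0;0 0 0 0 0 0 0'|grep -v time;python3 plan.py 589.3 78 110 195.3 8
```

```text
position: [432.8, -73.9, 10.8]
orientation: [3.141, 0.001, 2.695]
force: [0.1, 0.4, 0.5]
grip_force: 0.0
position: [432.1, -73.4, 10.3]
orientation: [3.142, 0.0, 2.696]
force: [-0.3, 0.6, 0.6]
opening: 46.6
grip_force: 0.0
position: [432.0, -73.4, 10.1]
orientation: [-3.142, -0.0, 2.696]
force: [0.4, -0.1, -0.2]
opening: 24.1
grip_force: 30.0
position: [430.7, -73.2, 109.0]
orientation: [-3.141, -0.002, 2.696]
force: [0.2, -0.6, -6.1]
opening: 23.6
grip_force: 30.0
now [430.7 -73.2 109. ] [-1.800e+02 -1.000e-01  1.545e+02] d [158.6 151.2   1. ] turn/row [ 0.  -0.  -5.1]
-0.19 0.51 -0.00 0.00 -0.00 -0.85
-0.24 0.49 -0.00 0.00 -0.00 -0.85
-0.28 0.47 -0.00 0.00 -0.00 -0.85
-0.32 0.44 -0.00 0.00 -0.00 -0.85
-0.36 0.41 -0.00 0.00 -0.00 -0.85
-0.40 0.38 -0.00 0.00 -0.00 -0.85
-0.43 0.34 -0.00 0.00 -0.00 -0.85
-0.46 0.30 -0.00 0.00 -0.00 -0.85
```

```bash
python3 -m inch '-0.19 0.51 0 0 0 -0.85 0;-0.24 0.49 0 0 0 -0.85 0;-0.28 0.47 0 0 0 -0.85 0;-0.32 0.44 0 0 0 -0.85 0;-0.36 0.41 0 0 0 -0.85 0'|egrep 'pos|gr';python3 -m inch '-0.4 0.38 0 0 0 -0.85 0;-0.43 0.34 0 0 0 -0.85 0;-0.36 0.24 0 0 0 -0.85 0;-0.1 0.06 0 0 0 0 0;0 0 0 0 0 0 0'|egrep 'pos|gr';python3 -m inch '0 0 0 0 0 0 0' |grep pos;python3 look.py long 589.3 78 11 w5;python3 plan.py 589.3 78 17 195.3 4
```

```text
position: [529.0, 21.4, 107.4]
grip_force: 30.0
position: [588.5, 77.5, 108.3]
grip_force: 30.0
position: [588.8, 76.6, 109.3]
long (array([590.1,  78.6,  15.9]), -264)
now [589.1  76.7 109.7] [-1.800e+02 -1.000e-01 -1.648e+02] d [  0.2   1.3 -92.7] turn/row [-0. -0. -0.]
-0.00 0.01 0.46 -0.00 -0.00 -0.01
-0.00 0.01 0.46 -0.00 -0.00 -0.01
-0.00 0.01 0.46 -0.00 -0.00 -0.01
-0.00 0.01 0.46 -0.00 -0.00 -0.01
```

View pics/w5.png

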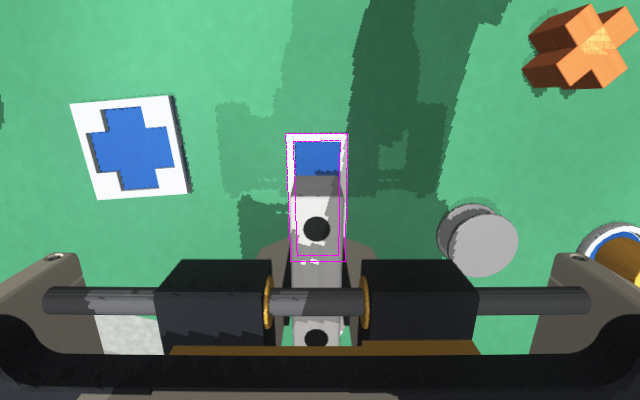

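The gib hangs lined up over the long nest, whose rim is at (286–347, 133–262). Lowering.

```bash
python3 -m inch '0 0.03 0.6 0 0 0 0;0 0.01 0.6 0 0 0 0;0 0 0.4 0 0 0 0;0 0 0.16 0 0 0 0;0 0 0 0 0 0 0'|egrep 'pos|for'; python3 -m inch '0 0 0 0 0 0 0;0 0 0 0 0 0 0' |egrep 'pos|for';python3 plan.py 589.6 78.2 16.5 195.3 1
```

```text
position: [589.5, 79.7, 22.1]
force: [0.1, -0.0, -4.7]
grip_force: 30.0
position: [590.5, 79.9, 23.3]
force: [0.3, 1.2, -4.7]
grip_force: 30.0
now [590.5  79.9  23.3] [-1.800e+02  1.000e-01 -1.647e+02] d [-0.9 -1.7 -6.8] turn/row [-0.   0.1 -0. ]
0.03 -0.03 0.14 -0.00 0.02 -0.01
```

```bash
python3 -m inch '0.02 -0.03 0.06 0 0 0 0;0 0 0.04 0 0 0 0;0 0 0 0 0 0 0;0 0 0 0 0 0 0'|egrep 'pos|for'; python3 -m inch '0 0 0.02 0 0 0 0;0 0 0 0 0 0 0'|egrep 'pos|for';  python3 -m inch '0 0 0.02 0 0 0 0;0 0 0 0 0 0 0'|egrep 'pos|for'
```

```text
position: [589.0, 78.1, 17.1]
force: [-0.2, 0.2, -5.2]
grip_force: 30.0
position: [589.1, 78.2, 16.3]
force: [1.0, -0.1, -5.8]
grip_force: 30.0
position: [589.1, 78.2, 16.2]
force: [-3.0, -0.9, 5.7]
grip_force: 30.0
```

```bash
python3 -m inch '0 0 -0.01 0 0 0 1;0 0 0 0 0 0 1;0 0 0 0 0 0 1;0 0 0 0 0 0 1;0 0 0 0 0 0 1'|grep open;python3 -m inch '0 0 0 0 0 0 1;0 0 -0.4 0 0 0 1;0 0 -0.8 0 0 0 1;0 0 -0.8 0 0 0 1;0 0 0 0 0 0 1'|egrep 'time|pos|open'
python3 look.py gib 589.5 78 46 w6; python3 plan.py 425 228.3 114 148.2 9
```

```text
opening: 69.1
time_s: 26.45
position: [592.4, 78.7, 121.0]
opening: 91.8
gib (array([590.7,  79. ,  15.3]), -181)
now [590.8  78.4 118.8] [-180.     0.3 -164.7] d [-165.8  149.9   -4.8] turn/row [0.  0.  5.2]
0.27 0.42 0.01 0.00 0.01 0.87
0.30 0.39 0.01 0.00 0.01 0.87
0.34 0.36 0.01 0.00 0.01 0.87
0.37 0.33 0.01 0.00 0.01 0.87
0.40 0.30 0.01 0.00 0.01 0.87
0.42 0.26 0.01 0.00 0.01 0.87
0.45 0.22 0.01 0.00 0.01 0.87
0.46 0.18 0.01 0.00 0.01 0.87
0.48 0.13 0.01 0.00 0.01 0.87
```

View pics/w6.png

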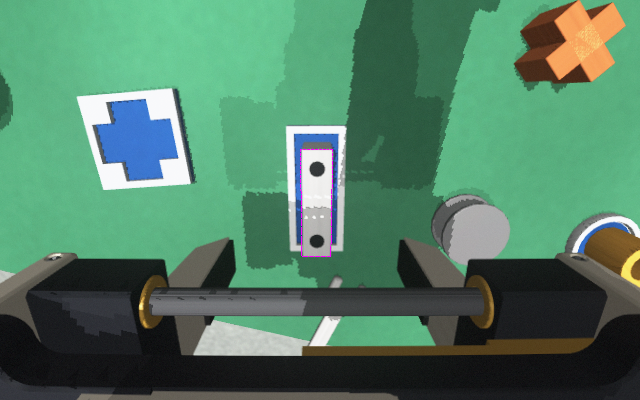

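The gib is in the long nest, parallel to the rim, its top centred at (317,203). Last is the electrode.

```bash
python3 -m inch '0.27 0.42 0 0 0 0.87 1;0.3 0.39 0 0 0 0.87 1;0.34 0.36 0 0 0 0.87 1;0.37 0.33 0 0 0 0.87 1;0.4 0.3 0 0 0 0.87 1'|egrep 'pos|ori'
python3 -m inch '0.42 0.26 0 0 0 0.87 1;0.45 0.22 0 0 0 0.87 1;0.46 0.18 0 0 0 0.87 1;0.3 0.1 0 0 0 0.87 1;0.18 0.03 0 0 0 0 1'|egrep 'pos|ori'
python3 -m inch '0 0 0 0 0 0 1;0 0 0 0 0 0 1' | grep pos
python3 look.py electrode 425 228.3 40 w7;python3 plan.py 425 228.3 10 148.2 3
```

```text
position: [495.5, 161.6, 115.1]
orientation: [-3.141, -0.002, 2.949]
position: [422.7, 229.2, 115.3]
orientation: [-3.14, -0.001, 2.59]
position: [424.5, 228.2, 115.6]
electrode (array([425.9, 228.5,  58.1]), -152)
now [424.5 228.1 115.6] [-180.     0.   148.3] d [   0.5    0.2 -105.6] turn/row [-0.  0.  0.]
-0.00 0.00 0.70 -0.00 0.00 0.00
-0.00 0.00 0.70 -0.00 0.00 0.00
-0.00 0.00 0.70 -0.00 0.00 0.00
```

View pics/w7.png

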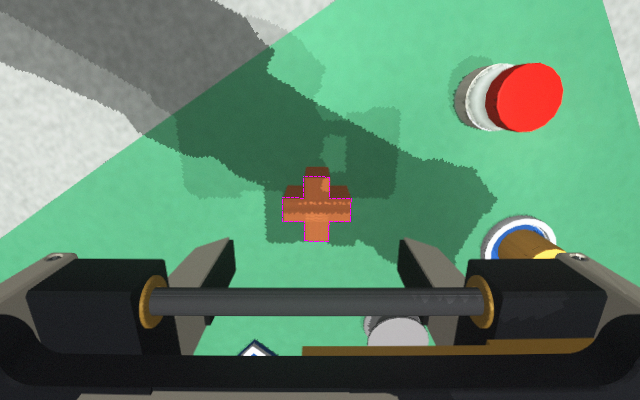

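The electrode is at (316,209) with the plus outline exact and the bar ends facing the pads. Gripping.

```bash
python3 -m inch '-0.01 0.01 0.8 0 0 0 1;0 0 0.8 0 0 0 1;0 0 0.5 0 0 0 1;0 0 0 0 0 0 1;0 0 0 0 0 0 1'|egrep 'pos|force|ori';python3 -m inch '0 0 0 0 0 0 0;0 0 0 0 0 0 0;0 0 0 0 0 0 0;0 0 0 0 0 0 0;0 0 0 0 0 0 0'|grep -v time
python3 -m inch '0 0 0 0 0 0 0;0 0 -0.5 0 0 0 0;0 0 -0.8 0 0 0 0;0 0 -0.7 0 0 0 0;0 0 0 0 0 0 0'|grep -v time;python3 plan.py 586.2 -82.6 112 109.3 9
```

```text
position: [425.5, 229.0, 11.4]
orientation: [3.141, 0.0, 2.588]
force: [0.4, -0.2, 0.4]
grip_force: 0.0
position: [424.7, 229.0, 10.9]
orientation: [-3.142, 0.0, 2.588]
force: [-0.9, -0.5, 4.1]
opening: 53.7
grip_force: 30.0
position: [426.0, 229.8, 112.2]
orientation: [3.138, 0.002, 2.588]
force: [0.2, 0.0, -6.4]
opening: 53.7
grip_force: 30.0
now [426.  229.8 112.2] [1.798e+02 1.000e-01 1.483e+02] d [ 1.602e+02 -3.124e+02 -2.000e-01] turn/row [0.  0.  4.3]
-0.67 -0.40 0.00 0.00 0.00 0.72
-0.70 -0.35 0.00 0.00 0.00 0.72
-0.72 -0.30 0.00 0.00 0.00 0.72
-0.74 -0.24 0.00 0.00 0.00 0.72
-0.76 -0.19 0.00 0.00 0.00 0.72
-0.77 -0.13 0.00 0.00 0.00 0.72
-0.78 -0.07 0.00 0.00 0.00 0.72
-0.78 -0.01 0.00 0.00 0.00 0.72
-0.78 0.05 0.00 0.00 0.00 0.72
```

```bash
python3 -m inch '-0.67 -0.4 0 0 0 0.72 0;-0.7 -0.35 0 0 0 0.72 0;-0.72 -0.3 0 0 0 0.72 0;-0.74 -0.24 0 0 0 0.72 0;-0.76 -0.19 0 0 0 0.72 0'|egrep 'pos|gr';python3 -m inch '-0.77 -0.13 0 0 0 0.72 0;-0.78 -0.07 0 0 0 0.72 0;-0.78 0 0 0 0 0.72 0;-0.5 0.04 0 0 0 0.72 0;-0.28 0.01 0 0 0 0 0'|egrep 'pos|gr';python3 -m inch '0 0 0 0 0 0 0;0 0 0 0 0 0 0' |grep pos;python3 look.py cross 586.2 -82.6 11;python3 plan.py 586.2 -82.6 17 109.3 4
```

```text
position: [512.5, 54.0, 108.0]
grip_force: 30.0
position: [584.4, -84.6, 108.9]
grip_force: 30.0
position: [584.4, -81.6, 110.3]
cross (array([587. , -82.2,  19.4]), -284)
now [584.5 -81.6 110.5] [-1.800e+02 -1.000e-01  1.096e+02] d [  1.7  -1.  -93.5] turn/row [-0.  -0.   0.1]
-0.01 0.01 0.47 -0.00 -0.00 0.01
-0.01 0.01 0.47 -0.00 -0.00 0.01
-0.01 0.01 0.47 -0.00 -0.00 0.01
-0.01 0.01 0.47 -0.00 -0.00 0.01
```

```bash
python3 -m inch '-0.03 0.03 0.6 0 0 0.04 0;0 0 0.6 0 0 0 0;0 0 0.4 0 0 0 0;0 0 0.16 0 0 0 0;0 0 0 0 0 0 0'|egrep 'pos|for'; python3 -m inch '0 0 0 0 0 0 0;0 0 0 0 0 0 0;0 0 0 0 0 0 0' |egrep 'pos|for';python3 plan.py 586.4 -82.5 17 109.3 1
```

```text
position: [587.0, -84.3, 22.6]
force: [-0.5, 0.1, -6.3]
grip_force: 30.0
position: [587.5, -84.7, 23.4]
force: [-0.9, 0.6, -6.5]
grip_force: 30.0
now [587.5 -84.7  23.4] [179.9   0.  109.2] d [-1.1  2.2 -6.4] turn/row [ 0.1  0.  -0.1]
0.05 -0.01 0.13 0.01 0.00 -0.02
```

```bash
python3 -m inch '0.04 -0.01 0.06 0 0 0 0;0 0 0.03 0 0 0 0;0 0 0 0 0 0 0;0 0 0 0 0 0 0'|egrep 'pos|for'; python3 -m inch '0 0 0.02 0 0 0 0;0 0 0 0 0 0 0'|egrep 'pos|for';  python3 -m inch '0 0 0.02 0 0 0 0;0 0 0 0 0 0 0'|egrep 'pos|for'
```

```text
position: [585.9, -82.9, 18.1]
force: [-0.1, 0.4, -5.5]
grip_force: 30.0
position: [585.8, -82.9, 17.1]
force: [0.9, -0.3, -6.6]
grip_force: 30.0
position: [585.9, -82.9, 16.9]
force: [-3.3, -0.0, 3.6]
grip_force: 30.0
```

Contact with the floor. Releasing, retreating upward and checking.

```bash
python3 -m inch '0 0 0 0 0 0 1;0 0 0 0 0 0 1;0 0 0 0 0 0 1;0 0 0 0 0 0 1;0 0 0 0 0 0 1'|grep open;python3 -m inch '0 0 0 0 0 0 1;0 0 -0.4 0 0 0 1;0 0 -0.8 0 0 0 1;0 0 -0.8 0 0 0 1;0 0 -0.8 0 0 0 1'|egrep 'time|pos|open';python3 -m inch '0 0 -0.8 0 0 0 1;0 0 -0.4 0 0 0 1;0 0 0 0 0 0 1;0 0 0 0 0 0 1'|egrep 'time|pos'
python3 look.py electrode 586 -82.5 46 w8
python3 - <<'E'
from fit import *
P=dict(insert=(591,-376,46),gib=(590,78,46),bushing=(571,364,48),electrode=(586,-82.5,46))
V=[]
for n in('scene','side'):
    im=viewer.camera(n)[:,:,::-1].copy();cv2.imwrite(f'pics/{n}1.png',im);V.append((cam(n),im))
for k,p in P.items(): print(k,fit(k,V,*p))
g=np.vstack([np.hstack([ortho(c,im,11,p[0]-62.5,p[0]+62.5,p[1]-62.5,p[1]+62.5,1.6) for p in P.values()]) for c,im in V])
w=cv2.imread('pics/w8.png');cv2.imwrite('pics/fin.png',np.vstack([cv2.resize(g,(480,240)),cv2.resize(w,(480,300))]))
E
```

```text
opening: 91.4
time_s: 34.72
position: [586.1, -83.0, 159.0]
opening: 92.1
time_s: 35.22
position: [585.3, -82.8, 215.9]
electrode (array([586.8, -83.7,  19.7]), -163)
insert (array([ 589. , -375. ,   23.2]), -253)
gib (array([590. ,  78.5,  15.1]), -326)
bushing (array([569.5, 365.1,   0.8]), -365)
electrode (array([586. , -85. ,  18.3]), -278)
```

View pics/fin.png

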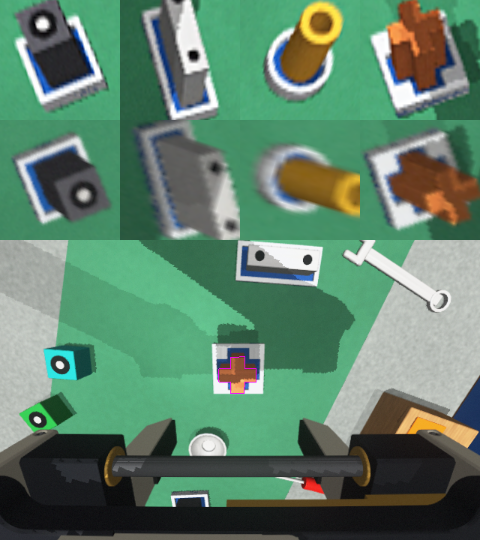

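View pics/scene1.png

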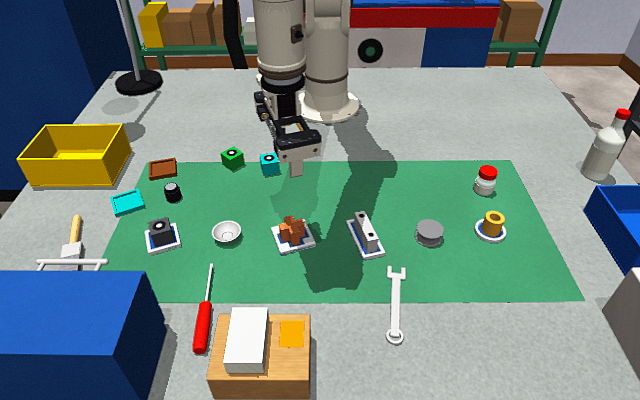

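All four parts stand in their nests: insert (161,233), electrode (292,232), gib (365,233) and bushing (493,224). The jar is at (485,180), where it was, and the gripper is clear.

```bash
python3 -c "
from station import order
print(order.sign_off())"
```

```text
the job is handed in; nothing more can be done
None
```

The bushing, insert, gib and electrode each stand flat and released in their matching nests, the paste jar was not touched, and the job was handed in at about 35 s of robot time.

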